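# Turn the instrument box lid-up over the turning stand

## Task

The flat blue instrument box lies on its lid and is too wide to grasp. Push it flat and square against the low wall at the front of the turning stand, keep pushing and lift its near edge until it stands on edge and tips over the wall, lid up, onto the rubber pad, then slide it squarely home against the back stop. Never press on the box with more than 25 N, and leave the capacitor, the heat sink and the yellow screwdriver where they are.

Things in the scene. Friction and masses are not known exactly. Their poses are not given: they have to be found in the camera images.
- box: Flat closed blue metal box, 90 mm (its x) by 110 mm (its y) by 24 mm thick (its z), 0.15 to 0.31 kg, with a flush strip of grippy black rubber along each 110 mm side (x ends). A bright lid with four dark corner screws covers one broad face. Origin: centre of the lid's outer face; z points from the lid into the box: up at the start (lid down), down at the end. Starts in front of the wall, its x roughly along the stand's x.
- stand: Turning stand, fixed; place and yaw vary. A low solid step, 147 mm long (x), 150 mm wide (y). Origin: on the worktop, at the foot of the middle of its front wall. x points from the wall over the pad to the back stop (the direction to push), y along the wall, z up. The wall is the upright dark steel front face at x = 0, 12 mm high; behind it lies the level black pad. No side rails.
- wall_top (a point): Middle of the wall's top edge, 12 mm above the worktop, level with the pad. As the box is tipped, its far side scrapes down the wall (its lower edge slides back by up to 25 mm) or rides up on this edge. Pushed some 20 to 30 degrees past upright it falls over onto the pad by itself, if left room, and then lies some 20 to 50 mm short of home.
- home (a point): On the pad (12 mm above the worktop), 92 mm behind the wall on the stand's centre line: the middle of the box lies over this point when the box is home. The rigid bright back stop has its face 137 mm behind the wall and stands 28 mm above the worktop, 16 mm above the pad.
- capacitor: Loose bystander: black upright capacitor, 30 mm across, 50 mm high, beside the wall (about 120 mm from the middle of the stand, on the stand's +y side); origin under its centre.
- heat_sink: Loose bystander: bright finned heat sink, 40 x 42 x 20 mm, beside the box's path on the stand's +y side; origin under its centre.
- screwdriver_yellow: Loose bystander: yellow-handled screwdriver, 168 mm long (its y) and 25 mm high, lying across just behind the back stop; origin under its middle.

How it is judged:
By the outcome, as a careful person would: the job done as asked, in the order asked, and still so for the second after the job is handed in, with the robot touching nothing.
It also fails if it takes over 72 s, if anything falls off the work surface, if the arm or the gripper's body presses on something with over 40 N, if the wrist force passes 120 N, or if a joint passes its speed limit or range.

## Robot

A 6-joint arm with a two-finger parallel gripper is mounted at the origin on a cart in front of the work surface, level with it; the furniture and walls round the work are solid. World frame = base frame: x ahead of the robot, y to its left, z up, the work surface at z = 0. Lengths are in m, angles in rad, forces in N, time in s.
With the tool pointing down it reaches from about 0.35 to 0.725 m from the base axis. Payload 6 kg.
Tool frame: the origin (TCP) lies midway between the tips of the shut fingers; the grasp point (between the pads) lies 19 mm behind it (r.hold_point_z is the distance from the TCP to the grasp point, in m); z points along the fingers, y is the line along which they close (so a half turn about z gives the same grasp; the last joint's range is limited). The gripper opens to 85 mm and grips with 20 to 120 N. Pads are 22 mm wide; open, the fingers measure 114 mm over their backs; the gripper's body (76 mm by 85 mm) begins 54 mm behind the grasp point. The pads swing forward as they close: fully open they stand 13 mm farther back than shut.
Start: joints at [-0.806, 0.04, 0.085, 0, -1.615, -0.334], TCP at [0.251, -0.545, 0.231] pointing down, gripper open.
Joint ranges: [-2.56, 2.56], [-1.29, 2.01], [-1.08, 1.49], [-3.29, 1.98], [-2.81, -0.18], [-2.99, 2.99]. Speed limits (rad/s): [2.57, 2.57, 3.01, 3.14, 3.14, 3.14].

## Interface

Orientations are given as a unit quaternion [x, y, z, w].
In Python, from bench import r, eoat, solve_ik, status, grab_frame, camera_info, hand_in gives the robot as it stands. Calls block until the motion is done:
- r.move_pose(position, orientation): joint-space move of the TCP to a pose.
- r.move_l(position, rotation=None, v=0.15, f_stop=None): straight line of the TCP; rotation=None keeps the orientation; v is the mean speed in m/s. With f_stop (N) it stops when the force on the tool has changed by that much, and returns True; else False.
- r.move_joints(angles): joint-space move.
- eoat.set_gripper(opening, newtons=None): finger opening in m; newtons is the grip in N (None keeps the last); returns when the fingers have stopped.
- r.dwell(seconds).
- solve_ik(position, orientation): joint angles nearest the present ones, or None.
- status.state(): the state.
- grab_frame(name): name is "scene" or "side" or "wrist"; returns the picture (420x560x3 uint8, red, green, blue); there is no depth.
- camera_info(name): a dict with "K" (3x3 intrinsics, pixels), "cam_to_world" (4x4, takes a point from camera to world coordinates). Camera axes: x right, y up, looking along -z (the intrinsics and any distortion apply to the point x, -y, -z); pixel columns grow to the right and rows downward; lengths in m; the calibration is good to about 2 mm. The wrist camera is an equidistant fisheye: a pixel r from the principal point sees the ray r / f radians off the axis. A picture is of the moment at which its call begins: read the wrist's pose just before it. camera_info takes no time and is no camera call; for the wrist camera it gives the pose at the moment of the call.
A pose or a line that the arm cannot do raises r.PlanningError and nothing moves.
- hand_in(): hands the job in; it is judged then, once.
The state is a dict: "clock": time; "joints": joint angles; "qd": joint speeds; "effort": joint torques, N m; "eef_pos": TCP position; "eef_rot": TCP orientation; "force": force on the tool from outside, world axes, zero at the start; "moment": the same for the moment, N m; "finger_gap": finger opening in m; "grasp_force": force on a finger pad.
Only numpy, scipy, OpenCV 4.12 (cv2) and the standard library are available. Lean on these libraries where they do the work, as an engineer would, in place of code of your own. Each camera call takes 0.05 s, during which the arm holds its last target. There are 200 camera calls.

## Working session

There is one attempt and no reset: what is moved stays moved. The work goes in short steps, each a Python script; the robot and the scene stay as the last script left them, time stands still between calls to the robot, and variables do not carry over. Pictures are saved under pics/ and viewed, at most 10 in all, crops included, and the job is handed in when it is done.

```bash
ls; mkdir -p pics; python3 - <<'E'
from bench import *
import cv2,json
for n in("scene","side"):
    im=grab_frame(n); cv2.imwrite(f"pics/{n}0.png",im[:,:,::-1]); c=camera_info(n); print(n,{k:(v.tolist() if hasattr(v,'tolist') else v) for k,v in c.items()})
print(status.state())
E
```

```text
pics
scene {'K': [[394.80937833069765, 0.0, 272.93537900852095], [0.0, 394.80937833069765, 208.66305482583127], [0.0, 0.0, 1.0]], 'cam_to_world': [[0.6166638043257151, 0.34888133487171313, -0.7056965116908738, -0.09970806705176696], [-0.7869348759973817, 0.24878732775221976, -0.5646577427866328, -0.6264214146849909], [-0.021430197701413297, 0.9035411887280187, 0.4279650299947849, 0.4040190925663097], [0.0, 0.0, 0.0, 1.0]]}
side {'K': [[411.63799828504403, 0.0, 280.8123139911512], [0.0, 411.63799828504403, 214.55042562770916], [0.0, 0.0, 1.0]], 'cam_to_world': [[0.9963689160625354, -0.06818650701858268, 0.0509861095296865, 0.5366998807239131], [0.08245879601797745, 0.6236940188642042, -0.7773070936202008, -0.8410284277339546], [0.02120212403590729, 0.7786888795235378, 0.6270519108038372, 0.5762962644734508], [0.0, 0.0, 0.0, 1.0]]}
{'clock': 0.1, 'joints': array([-8.06286110e-01,  4.07850001e-02,  8.39004675e-02, -4.26412113e-04,
       -1.61549391e+00, -3.33729134e-01]), 'qd': array([ 2.14462534e-05, -4.22994700e-04,  2.39188075e-03,  8.43006361e-04,
       -9.49011470e-04,  1.44110512e-03]), 'effort': array([-6.41766921e-03, -3.69345546e+01,  3.48277760e+01,  6.95172340e+00,
       -4.58670576e-03,  2.13282124e-05]), 'eef_pos': array([ 0.25051275, -0.54487376,  0.2303507 ]), 'eef_rot': array([-2.13738032e-01,  9.76890671e-01,  7.85930528e-04, -2.31194484e-04]), 'force': array([ 0.60237521,  0.04324314, -0.8936094 ]), 'moment': array([-0.02219127,  0.02611278, -0.02647062]), 'grasp_force': 0.0, 'finger_gap': 0.08524765270934227}
```

View pics/scene0.png

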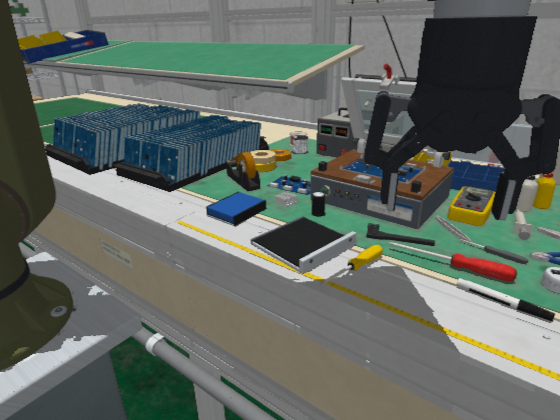

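View pics/side0.png

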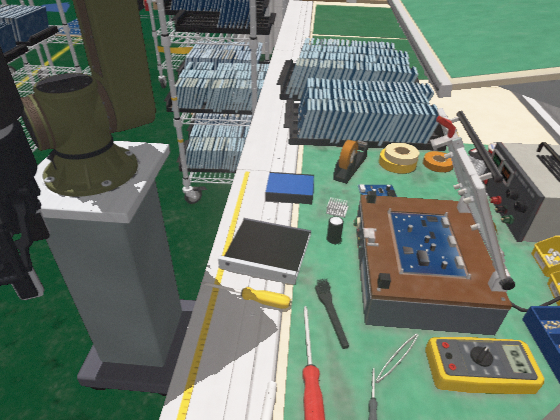

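The box is at side px (290,187) and the stand's pad at (265,240). The push direction is roughly world −y and the stand's y is about world +x. I'll zoom in to pick corners.

```bash
python3 - <<'E'
import cv2
for n,(x0,x1,y0,y1),k in(("side",(210,350,160,310),4),("scene",(200,395,185,280),4)):
    im=cv2.imread(f"pics/{n}0.png")[y0:y1,x0:x1]
    im=cv2.resize(im,None,fx=k,fy=k,interpolation=cv2.INTER_CUBIC)
    for x in range(x0,x1,10): cv2.putText(im,str(x),((x-x0)*k,8),0,.3,(0,0,255)); cv2.line(im,((x-x0)*k,10),((x-x0)*k,16),(0,0,255))
    for y in range(y0,y1,10): cv2.putText(im,str(y),(0,(y-y0)*k+4),0,.3,(0,0,255)); cv2.line(im,(22,(y-y0)*k),(28,(y-y0)*k),(0,0,255))
    cv2.imwrite(f"pics/{n}0z.png",im); print(im.shape)
E
```

```text
(600, 560, 3)
(380, 780, 3)
```

View pics/side0z.png

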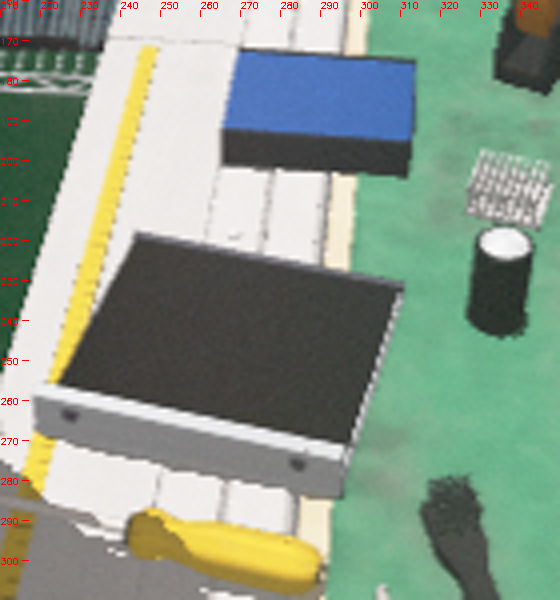

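View pics/scene0z.png

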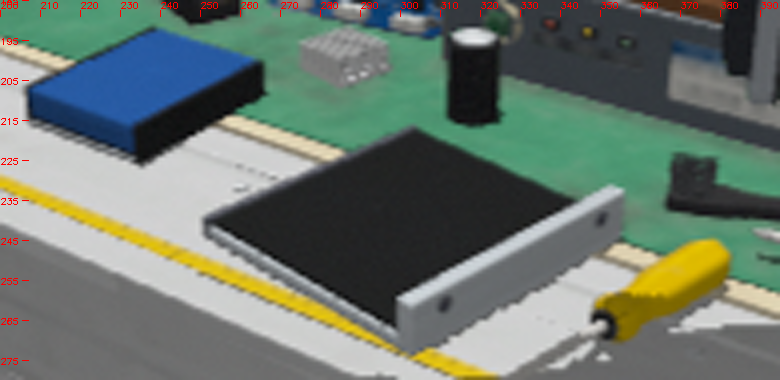

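```bash
cat > fit.py <<'E'
import numpy as np, json
from scipy.optimize import least_squares
from bench import camera_info
def proj(cam,P):
    c=camera_info(cam); T=np.linalg.inv(c["cam_to_world"]); p=T[:3,:3]@P+T[:3,3]
    q=np.array([p[0],-p[1],-p[2]]); k=c["K"]@q; return k[:2]/k[2]
def fit(pts,x0,fixz=0.):
    def res(v):
        c,s=np.cos(v[2]),np.sin(v[2])
        return np.concatenate([proj(cam,np.array([v[0]+c*a-s*b,v[1]+s*a+c*b,z]))-uv for cam,(a,b,z),uv in pts])
    o=least_squares(res,x0); return o.x,o.fun.reshape(-1,2)
E
python3 - <<'E'
from fit import *
S,C="side","scene"
Z=lambda x,y:(210+x/4,160+y/4); Y=lambda x,y:(200+x/4,185+y/4)
h,w=.045,.055
# box frame here: +x push dir (far face toward wall), +y ~ world +x
box=[(S,(h,-w,.024),Z(225,129)),(S,(h,w,.024),Z(411,139)),(S,(-h,-w,.024),Z(239,49)),(S,(-h,w,.024),Z(414,60)),(S,(h,-w,0),Z(222,164)),(S,(h,w,0),Z(407,177)),
(C,(-h,-w,.024),Y(28,87)),(C,(h,-w,.024),Y(135,125)),(C,(h,w,.024),Y(263,64)),(C,(-h,w,.024),Y(157,28)),(C,(h,-w,0),Y(140,165)),(C,(h,w,0),Y(263,95))]
st=[(S,(0,-.075,.012),Z(135,233)),(S,(0,.075,.012),Z(403,285)),(S,(.147,-.075,.028),Z(33,395)),(S,(.147,.075,.028),Z(345,455)),(S,(.147,.075,0),Z(342,497)),(S,(.147,-.075,0),Z(37,432)),
(C,(0,-.075,.012),Y(205,222)),(C,(0,.075,.012),Y(415,128)),(C,(.147,-.075,0),Y(412,355)),(C,(.147,.075,0),Y(622,222))]
b,rb=fit(box,[.55,-.2,-1.6]); s,rs=fit(st,[.5,-.35,-1.6])
for n,v,r in(("box",b,rb),("stand",s,rs)): print(n,v,np.degrees(v[2]),'\n',r.round(1).tolist())
c,sn=np.cos(s[2]),np.sin(s[2]); R=np.array([[c,sn],[-sn,c]])
print("box in stand",R@(b[:2]-s[:2]),np.degrees(b[2]-s[2]))
for n,z,a,d in(("cap",.05,Z(505,243),Y(474,37)),("hs",.015,Z(512,185),Y(343,52))):
    v,r=fit([(S,(0,0,z),a),(C,(0,0,z),d)],[.6,-.3,0]); print(n,v[:2],R@(v[:2]-s[:2]),r.round(1).tolist())
json.dump(dict(box=b.tolist(),stand=s.tolist()),open("poses.json","w"))
E
```

```text
box [ 0.50389317 -0.03554258 -1.57881937] -90.45968638067517 
 [[-1.5, 0.2], [0.0, 1.1], [-0.6, -1.1], [0.4, -0.8], [-0.7, -0.1], [0.3, 0.0], [-1.0, -0.9], [0.7, -0.1], [0.8, -1.6], [-0.6, -1.2], [0.1, -0.4], [1.1, -0.2]]
stand [ 0.48477042 -0.17188967 -1.73889184] -99.6311631765943 
 [[-0.5, -1.1], [0.6, -1.7], [-0.2, -0.3], [0.1, 0.6], [0.2, 0.5], [-0.2, 0.9], [-0.4, -2.0], [-1.0, -1.8], [0.9, 0.2], [0.5, 3.2]]
box in stand [-0.13762464 -0.00395833] 9.171476795919139
cap [ 0.60593423 -0.19562566] [0.00313012 0.12342718] [[-0.2, -0.2], [0.3, -0.4]]
hs [ 0.61438987 -0.09915039] [-0.09340002  0.11562284] [[-0.8, -0.8], [1.0, -1.1]]
```

Side and scene agree. The box sits 137 mm before the wall, 4 mm off the centre line and turned 9°. Next: approach behind the box and calibrate the tip height on the table.

```bash
cat > h.py <<'E'
import numpy as np, json
from scipy.spatial.transform import Rotation as Ro
from bench import r, eoat, solve_ik, status, grab_frame, camera_info, hand_in
P=json.load(open("poses.json"))["stand"]
c,s=np.cos(P[2]),np.sin(P[2])
A=np.array([[c,-s,0],[s,c,0],[0,0,1.]]); O=np.array([P[0],P[1],0])
def W(p): return O+A@np.asarray(p,float)
def quat(tilt=0.,yaw=0.):  # tool x = stand x, tool z down; tilt>0: fingertips lean forward (+x)
    M=np.column_stack([[1,0,0],[0,-1,0],[0,0,-1.]])
    M=Ro.from_euler('z',yaw).as_matrix()@Ro.from_euler('y',-tilt).as_matrix()@M
    return Ro.from_matrix(A@M).as_quat()
def L(p,v=.15,f=None,rot=None): return r.move_l(W(p),rot,v=v,f_stop=f)
def st():
    d=status.state(); return A.T@(d["eef_pos"]-O), A.T@d["force"], d["clock"]
def show(t=""):
    p,f,k=st(); print(t,"pos mm",(p*1e3).round(1),"F",f.round(1),"t",round(k,2))
E
python3 - <<'E'
from h import *
eoat.set_gripper(.06)
r.move_pose(W([-.235,-.006,.10]),quat()); show("above")
L([-.235,-.006,.02],v=.15); show("low")
print(L([-.235,-.006,-.012],v=.02,f=3)); show("touch")
L([-.235,-.006,.016]); r.dwell(.1); show("free"); print(status.state()["finger_gap"],status.state()["joints"])
E
```

```text
above pos mm [-234.4   -5.7  100.2] F [-0.1 -0.7 -0.3] t 2.88
low pos mm [-235.    -5.3   21. ] F [-0.6  0.4  0.7] t 3.56
True
touch pos mm [-234.9   -6.    -4.9] F [-0.8 -1.2  5.4] t 4.71
free pos mm [-234.9   -6.4   15.4] F [-0.2 -0.4  0.1] t 5.1
0.059941530578856095 [ 5.02751212e-01 -8.45737728e-02 -4.36470961e-01 -7.43606970e-04
 -1.22112548e+00 -6.70870365e-01]
```

```bash
python3 - <<'E'
from h import *
import cv2
L([-.205,-.006,.0115],v=.1)
print(L([-.135,-.006,.0115],v=.05,f=10)); show("push")
cv2.imwrite("pics/side1.png",grab_frame("side")[150:300,200:380,::-1].repeat(4,0).repeat(4,1)); show()
E
```

```text
False
push pos mm [-134.9   -6.1   11.4] F [-0.8 -0.  -0.6] t 7.1
 pos mm [-134.9   -6.2   11.4] F [ 0.5 -0.1  0.2] t 7.15
```

View pics/side1.png

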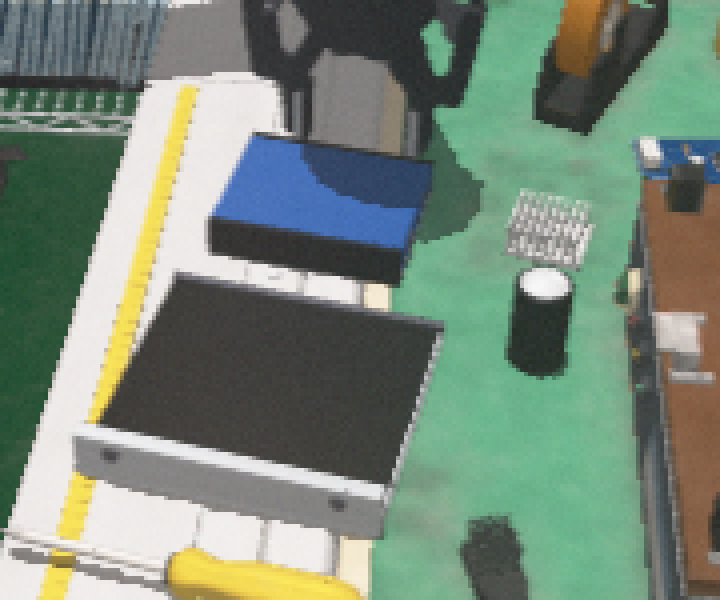

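The box is square to the fingers, with its near edge from (210,220) to (404,249) in the crop. I'll measure its lateral offset.

```bash
python3 - <<'E'
from fit import *
S="side"; Z=lambda x,y:(200+x/4-.4,150+y/4-.4); h,w=.045,.055
b,rb=fit([(S,(h,-w,.024),Z(210,220)),(S,(h,w,.024),Z(404,249)),(S,(-h,-w,.024),Z(254,133)),(S,(-h,w,.024),Z(433,162)),(S,(h,-w,0),Z(210,252)),(S,(h,w,0),Z(399,284))],[.5,-.1,-1.7])
s,rs=fit([(S,(0,-.075,.012),Z(174,275)),(S,(0,.075,.012),Z(443,325)),(S,(.147,-.075,.028),Z(75,436)),(S,(.147,.075,.028),Z(387,497)),(S,(.147,.075,0),Z(380,537)),(S,(.147,-.075,0),Z(77,470))],[.5,-.2,-1.7])
print(b,rb.round(1).tolist(),s,rs.round(1).tolist())
for q in (s,json.load(open("poses.json"))["stand"]):
    c,sn=np.cos(q[2]),np.sin(q[2]); print((np.array([[c,sn],[-sn,c]])@(b[:2]-q[:2])*1e3).round(1),np.degrees(b[2]-q[2]).round(1))
E
```

```text
[ 0.48629372 -0.09186491 -1.72841314] [[-0.5, -0.3], [-0.1, 0.7], [-0.4, -0.8], [0.5, -0.9], [-0.2, 0.3], [0.6, 0.5]] [ 0.48425653 -0.17142212 -1.741206  ] [[-0.0, -1.4], [0.8, -1.4], [-0.7, -0.5], [-0.5, 0.3], [0.6, 0.7], [-0.1, 1.5]]
[-78.8 -11.5] 0.7
[-79.2 -11.9] 0.6
```

```bash
python3 - <<'E'
from h import *
import cv2
print(L([-.105,.0056,.0115],v=.04,f=8)); show("diag")
print(L([-.090,.0056,.0115],v=.02,f=6)); show("wall"); r.dwell(.2); show()
cv2.imwrite("pics/side2.png",grab_frame("side")[150:300,200:380,::-1].repeat(4,0).repeat(4,1))
E
```

```text
False
diag pos mm [-104.9    5.7   11.7] F [-0.2  0.1 -1. ] t 8.1
True
wall pos mm [-101.8    6.3   11.5] F [-1.9  1.4  1.8] t 8.49
 pos mm [-101.8    5.9   11.2] F [-1.7  1.3  1.8] t 8.69
```

View pics/side2.png

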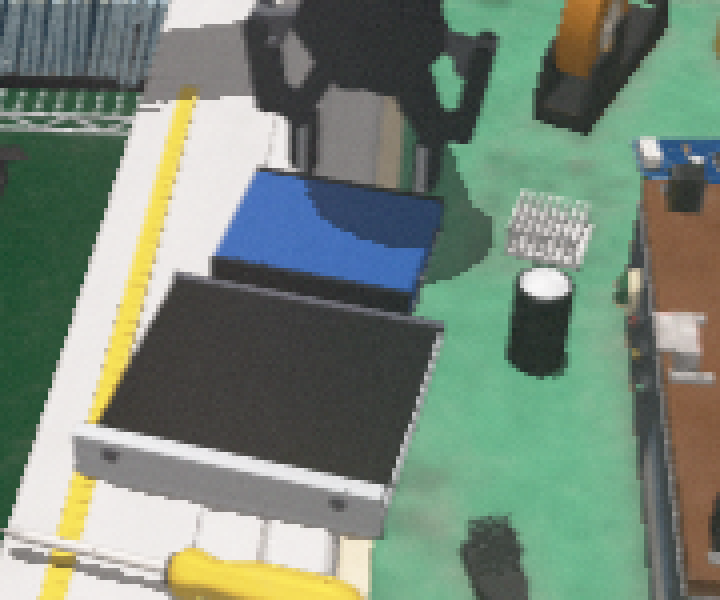

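```bash
python3 - <<'E'
from fit import *
from h import L,show,st,r
S="side"; Z=lambda x,y:(200+x/4-.4,150+y/4-.4); h,w=.045,.055
b,rb=fit([(S,(h,-w,.024),Z(212,258)),(S,(h,w,.024),Z(414,292)),(S,(-h,-w,.024),Z(258,169)),(S,(-h,w,.024),Z(443,199))],[.5,-.1,-1.7])
q=json.load(open("poses.json"))["stand"]
c,sn=np.cos(q[2]),np.sin(q[2]); print((np.array([[c,sn],[-sn,c]])@(b[:2]-q[:2])*1e3).round(1),np.degrees(b[2]-q[2]).round(1),rb.round(1).tolist())
x=-.1016
for i in range(4):
    x+=.0007; L([x,.0058,.0115],v=.02); show(f"cmd {x*1e3:.1f}")
E
```

```text
[-45.1   0.8] 0.6 [[-0.1, 0.6], [-0.1, 0.8], [-0.3, -0.9], [0.5, -0.8]]
cmd -100.9 pos mm [-101.7    5.9   11.2] F [-5.5  1.8 -0.1] t 8.99
cmd -100.2 pos mm [-101.6    6.    11.3] F [-7.1  0.8  0.3] t 9.24
cmd -99.5 pos mm [-101.5    6.2   11.4] F [-9.3  1.4 -0.4] t 9.49
cmd -98.8 pos mm [-101.4    6.2   11.4] F [-12.6   1.3   1. ] t 9.74
```

The box is flush at the wall (centre y = 0.8 mm). The arm gives about 4 N/mm, so I can use a compliant lift loop: advance along the rotation arc and regulate the normal force.

```bash
cat > lift.py <<'E'
from h import *
from scipy.optimize import minimize_scalar
H=.0158; TIP=np.array([.011,.0045])
def C(t):
    lx=-.012*np.tan(t) if t<np.radians(60) else -.024*np.sin(t)
    return np.array([lx-.09*np.cos(t)+H*np.sin(t), .09*np.sin(t)+H*np.cos(t)])
def theta(p):
    o=minimize_scalar(lambda t:np.sum((C(t)-p)**2),bounds=(0,1.75),method="bounded"); return o.x,np.sqrt(o.fun)
def lift(cmd,upto,Nd=9.,dth=np.radians(2),Y=.0058,K=4000.):
    cmd=np.array(cmd,float); low=0; tp=0
    for i in range(80):
        p,f,k=st(); F=-f[[0,2]]; t,e=theta(p[[0,2]]+TIP)
        n=np.array([np.cos(t),-np.sin(t)]); tt=np.array([np.sin(t),np.cos(t)]); N,T=F@n,F@tt
        low=low+1 if N<1 else 0
        stop=t>np.radians(upto) or np.linalg.norm(f)>19 or e>.012 or low>3
        if i%3==0 or stop: print(f"th {np.degrees(t):.0f} e {e*1e3:.1f} N {N:.1f} T {T:.1f} Fy {f[1]:.1f} tcp {(p*1e3).round(1)} cmd {(cmd*1e3).round(1)} t {k:.1f}")
        if stop: break
        step=(C(t+dth)-C(t-dth))/2
        cmd=cmd+step+n*np.clip((Nd-N)/K*.6,-.0025,.0025)
        L([cmd[0],Y,cmd[1]],v=.03)
    json.dump(cmd.tolist(),open("cmd.json","w")); return cmd
E
python3 - <<'E'
from lift import *
lift([-.0988,.0115],25)
E
```

```text
th 0 e 0.4 N 12.6 T -1.0 Fy 1.3 tcp [-101.4    6.2   11.4] cmd [-98.8  11.5] t 9.7
th 6 e 0.2 N 6.9 T 1.0 Fy 0.8 tcp [-99.9   6.   20.7] cmd [-98.4  20.8] t 10.5
th 12 e 0.7 N 7.9 T 0.8 Fy 1.5 tcp [-97.5   6.   29.9] cmd [-96.1  29.8] t 11.3
th 18 e 1.1 N 7.9 T -0.3 Fy 0.6 tcp [-94.4   5.9  38.5] cmd [-93.   38.4] t 12.0
th 25 e 1.5 N 7.6 T 0.7 Fy 0.7 tcp [-90.4   5.9  46.7] cmd [-89.1  46.5] t 12.8
th 27 e 1.6 N 7.8 T 1.4 Fy -0.7 tcp [-88.9   5.9  49.3] cmd [-87.6  49. ] t 13.0
```

The force is steady at 8 N with the tips 54 mm up, so the box is turning as modelled. Continue.

```bash
python3 - <<'E'
from lift import *
c=lift(json.load(open("cmd.json")),60,Nd=8)
if theta(st()[0][[0,2]]+TIP)[0]>1.0: lift(c,88,Nd=5)
E
```

```text
th 27 e 1.6 N 7.8 T 1.4 Fy -0.7 tcp [-88.9   5.9  49.3] cmd [-87.6  49. ] t 13.0
th 33 e 1.8 N 7.6 T 1.0 Fy -0.6 tcp [-84.2   5.9  56.7] cmd [-83.1  56.4] t 13.8
th 39 e 2.1 N 8.0 T 0.7 Fy -0.2 tcp [-78.9   5.9  63.4] cmd [-78.1  63.1] t 14.5
th 46 e 2.3 N 7.8 T 1.2 Fy -0.7 tcp [-73.3   5.8  69.2] cmd [-72.9  69. ] t 15.3
th 52 e 2.4 N 7.6 T 1.1 Fy -1.0 tcp [-67.8   5.8  74.3] cmd [-67.6  74.2] t 16.0
th 58 e 2.6 N 7.2 T 2.0 Fy -0.6 tcp [-62.7   5.8  78.3] cmd [-62.6  78.3] t 16.8
th 61 e 2.5 N 7.0 T 1.2 Fy 0.3 tcp [-61.1   5.8  79.5] cmd [-61.1  79.4] t 17.0
th 61 e 2.5 N 7.0 T 1.2 Fy 0.3 tcp [-61.1   5.8  79.5] cmd [-61.1  79.4] t 17.0
th 67 e 0.4 N 9.1 T 1.7 Fy -1.7 tcp [-54.1   5.8  84. ] cmd [-54.   83.4] t 17.8
th 72 e 2.0 N 10.4 T 2.7 Fy -3.8 tcp [-46.2   5.8  88.1] cmd [-46.3  87.3] t 18.5
th 78 e 4.7 N 10.1 T 1.1 Fy -2.4 tcp [-37.7   5.8  91.5] cmd [-38.1  90.6] t 19.3
th 84 e 7.5 N 11.1 T 1.6 Fy -4.0 tcp [-28.7   5.7  94.1] cmd [-29.4  93. ] t 20.0
th 89 e 10.3 N 9.8 T 1.3 Fy -3.9 tcp [-19.2   5.6  95.9] cmd [-20.3  94.7] t 20.8
```

```bash
python3 - <<'E'
from h import *
import cv2
a=grab_frame("side")[120:270,220:350]; b=grab_frame("scene")[140:290,190:340]; show()
im=np.hstack([a,b])[:,:,::-1].repeat(2,0).repeat(2,1); im=cv2.resize(im,None,fx=1.4,fy=1.4)
cv2.imwrite("pics/both3.png",im); print(im.shape)
E
```

```text
pos mm [-19.3   5.6  95.9] F [-2.7 -3.9  9.3] t 20.88
(420, 784, 3)
```

View pics/both3.png

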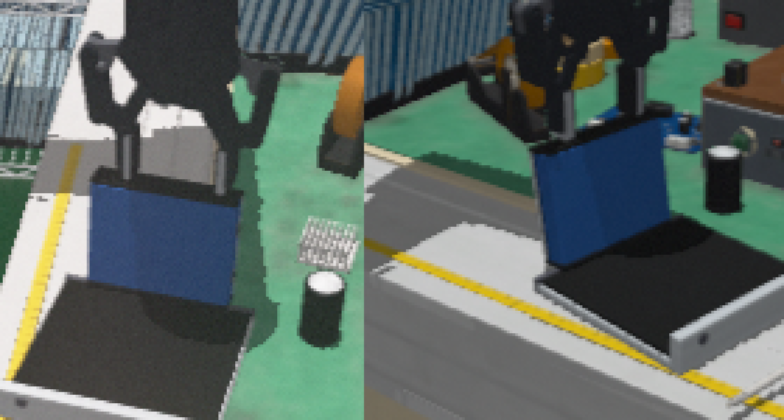

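The box stands upright with its far edge caught on the wall top and the fingers on its upper edge. I must not release it here, so I'll carry on over the pivot by friction until it falls.

```bash
python3 - <<'E'
from lift import *
cmd=np.array(json.load(open("cmd.json"))); low=0
Am=lambda a: np.array([-.024*np.cos(a)+.09*np.sin(a), .09*np.cos(a)+.024*np.sin(a)])
x0=st()[0][0]; phs=np.radians(np.arange(-5,60,.5)); xs=np.array([Am(a)[0]-Am(0)[0] for a in phs])
for i in range(40):
    p,f,k=st(); N,T=f[2],-f[0]; ph=np.interp(p[0]-x0,xs,phs)
    low=low+1 if N<1.2 else 0
    stop=low>=3 or np.linalg.norm(f)>19 or ph>np.radians(38)
    print(f"ph {np.degrees(ph):.0f} N {N:.1f} T {T:.1f} Fy {f[1]:.1f} tcp {(p*1e3).round(1)} t {k:.1f}")
    if stop: break
    cmd=cmd+(Am(ph+.03)-Am(ph))+[0,np.clip(-(7-N)/4000*.6,-.0015,.002)]
    L([cmd[0],.0055,cmd[1]],v=.03)
import cv2
a=grab_frame("side")[120:270,220:350]; b=grab_frame("scene")[140:290,190:340]; show()
cv2.imwrite("pics/both4.png",cv2.resize(np.hstack([a,b])[:,:,::-1],None,fx=2.8,fy=2.8))
E
```

```text
ph 0 N 9.3 T 2.7 Fy -3.9 tcp [-19.3   5.6  95.9] t 20.9
ph 2 N 7.1 T 0.6 Fy -1.4 tcp [-16.6   5.4  96.4] t 21.1
ph 3 N 5.6 T 0.9 Fy -1.1 tcp [-14.    5.4  96.6] t 21.4
ph 5 N 5.9 T -0.1 Fy -1.2 tcp [-11.4   5.3  96.8] t 21.6
ph 6 N 5.5 T -0.5 Fy -2.6 tcp [-9.   5.3 96.9] t 21.9
ph 8 N 5.1 T 0.8 Fy -1.3 tcp [-6.4  5.3 97. ] t 22.1
ph 10 N 6.2 T 1.7 Fy -2.9 tcp [-3.9  5.3 97.3] t 22.4
ph 11 N 8.1 T 2.0 Fy -2.3 tcp [-1.1  5.4 97.7] t 22.6
ph 13 N 8.6 T 1.2 Fy -3.5 tcp [ 1.8  5.4 98.2] t 22.9
ph 15 N 8.5 T 2.1 Fy -4.0 tcp [ 4.6  5.5 98.7] t 23.1
ph 17 N 9.1 T -0.1 Fy -3.7 tcp [ 7.5  5.5 99. ] t 23.4
ph 18 N 10.1 T 0.6 Fy -3.6 tcp [10.4  5.5 99.2] t 23.6
ph 20 N 9.8 T 0.2 Fy -3.2 tcp [13.2  5.5 99.4] t 23.9
ph 22 N 9.1 T 0.9 Fy -3.5 tcp [16.1  5.4 99.5] t 24.1
ph 24 N 9.3 T -0.5 Fy -3.5 tcp [19.   5.5 99.5] t 24.4
ph 26 N 8.9 T -0.1 Fy -3.5 tcp [21.8  5.4 99.5] t 24.6
ph 27 N 10.2 T -0.5 Fy -3.5 tcp [24.7  5.5 99.3] t 24.9
ph 29 N 9.3 T -1.4 Fy -2.7 tcp [27.5  5.5 99.1] t 25.1
ph 31 N 9.5 T -0.5 Fy -3.7 tcp [30.3  5.4 98.7] t 25.4
ph 33 N 9.1 T -1.8 Fy -3.8 tcp [33.   5.4 98.3] t 25.6
ph 34 N 9.3 T -1.6 Fy -4.6 tcp [35.8  5.4 97.8] t 25.9
ph 36 N 9.5 T -2.2 Fy -3.9 tcp [38.5  5.4 97.2] t 26.1
ph 38 N 10.0 T -3.2 Fy -3.5 tcp [41.2  5.4 96.6] t 26.4
ph 40 N 10.1 T -4.1 Fy -3.9 tcp [43.8  5.4 95.9] t 26.6
 pos mm [43.8  5.4 95.9] F [ 3.1 -3.7 10.5] t 26.73
```

View pics/both4.png

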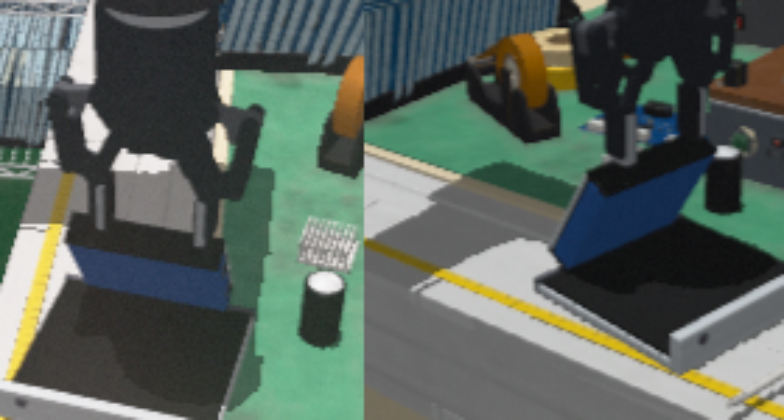

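The box is past balance, about 35° over, and held only by finger friction. I'll lift off so it falls, retreat behind the wall and look.

```bash
python3 - <<'E'
from h import *
import cv2
L([.044,.0055,.125],v=.15); show("up")
L([-.06,.001,.125],v=.2); show("back")
a=grab_frame("side")[150:300,200:350]; b=grab_frame("scene")[160:290,230:360]; show()
np.save("side5.npy",grab_frame("side"))
cv2.imwrite("pics/both5.png",np.hstack([cv2.resize(a,(400,400),interpolation=0),cv2.resize(b,(400,400),interpolation=0)])[:,:,::-1])
E
```

```text
up pos mm [ 43.8   5.7 124.9] F [ 0.3 -0.2 -0.6] t 27.07
back pos mm [-59.7   0.8 124.4] F [ 0.1  0.4 -0. ] t 27.74
 pos mm [-59.1   0.9 124.6] F [-0.2 -0.1 -0.5] t 27.84
```

View pics/both5.png

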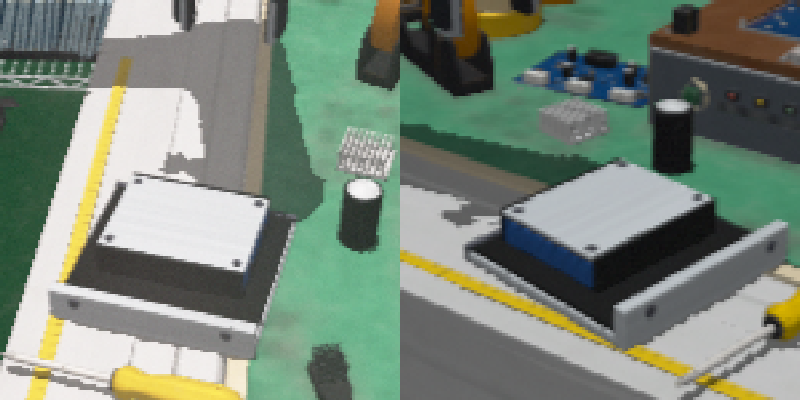

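Lid up and flat on the pad. Next I fit its pose.

```bash
python3 - <<'E'
from fit import *
S,C="side","scene"; Z=lambda x,y:(200+x*.375-.4,150+y*.375-.4); Y=lambda x,y:(230+x*.325-.4,160+y*.325-.4); h,w=.045,.055
q=json.load(open("poses.json"))["stand"]; c,sn=np.cos(q[2]),np.sin(q[2])
p=[(S,(h,-w,.036),Z(97,236)),(S,(h,w,.036),Z(245,272)),(S,(-h,-w,.036),Z(135,174)),(S,(-h,w,.036),Z(270,202)),
 (C,(-h,-w,.036),Y(102,210)),(C,(h,-w,.036),Y(194,262)),(C,(h,w,.036),Y(316,204)),(C,(-h,w,.036),Y(217,160))]
for pp in(p[:4],p[4:],p):
    b,rb=fit(pp,[.47,-.25,-1.7])
    print((np.array([[c,sn],[-sn,c]])@(b[:2]-q[:2])*1e3).round(1),np.degrees(b[2]-q[2]).round(1),rb.round(1).tolist())
E
```

```text
[56.7 -0.3] -1.7 [[-0.5, 2.6], [-1.0, 0.9], [0.7, -1.9], [1.0, -2.2]]
[61.4 -5.3] -0.9 [[-1.5, 0.2], [0.3, 0.2], [0.6, -0.5], [0.6, -0.3]]
[57.8 -1.2] -1.3 [[-1.1, 3.0], [-1.5, 1.1], [-0.1, -1.6], [0.3, -2.1], [-1.1, -1.2], [0.2, -1.4], [0.6, -1.6], [1.0, -1.4]]
```

```bash
python3 - <<'E'
from h import *
import cv2
L([-.035,0,.06],v=.15); L([-.035,0,.0155],v=.1); show("down")
print(L([.026,.0005,.0155],v=.04,f=8)); show("slide")
print(L([.045,.0005,.0155],v=.015,f=5)); show("stop")
x=st()[0][0]
for i in range(8):
    p,f,_=st()
    if -f[0]>11: break
    x+=.0007; L([x,.0005,.0155],v=.02)
r.dwell(.2); show("pressed")
L([x-.0035,.0005,.0155],v=.02); L([-.05,0,.0155],v=.1); L([-.06,0,.13],v=.2); show("clear")
a=grab_frame("side")[150:300,200:350]; b=grab_frame("scene")[160:290,230:360]
cv2.imwrite("pics/both6.png",np.hstack([cv2.resize(a,(400,400),interpolation=0),cv2.resize(b,(400,400),interpolation=0)])[:,:,::-1])
E
```

```text
down pos mm [-35.    0.4  16.2] F [-0.2 -0.   0.2] t 29.1
False
slide pos mm [26.1  0.5 15.5] F [ 0.6  0.8 -0.6] t 30.77
True
stop pos mm [35.1  0.6 15.2] F [-0.3  0.9  0.8] t 31.51
pressed pos mm [35.4  1.2 15.2] F [-13.8   0.8   0.9] t 32.71
clear pos mm [-59.9  -0.7 128.5] F [-0.8 -0.1 -0.5] t 34.75
```

View pics/both6.png

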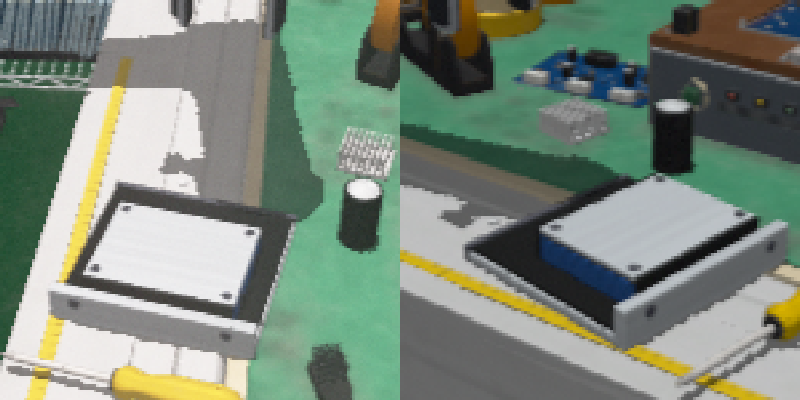

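Square against the stop, and the bystanders have not moved. One numeric check of the lateral position before handing in.

```bash
python3 - <<'E'
from fit import *
S,C="side","scene"; Z=lambda x,y:(200+x*.375-.4,150+y*.375-.4); Y=lambda x,y:(230+x*.325-.4,160+y*.325-.4); h,w=.045,.055
q=json.load(open("poses.json"))["stand"]; c,sn=np.cos(q[2]),np.sin(q[2])
p=[(S,(h,-w,.036),Z(81,270)),(S,(h,w,.036),Z(235,305)),(S,(-h,-w,.036),Z(118,202)),(S,(-h,w,.036),Z(263,228)),
 (C,(-h,-w,.036),Y(139,230)),(C,(h,-w,.036),Y(233,280)),(C,(h,w,.036),Y(357,222)),(C,(-h,w,.036),Y(258,175))]
st=[(S,(0,-.075,.012),Z(119,184)),(S,(0,.075,.012),Z(296,218)),(S,(.147,-.075,.028),Z(50,284)),(S,(.147,.075,.028),Z(256,326)),
(C,(0,-.075,.012),Y(64,245)),(C,(.147,-.075,.028),Y(213,308)),(C,(.147,.075,.028),Y(389,222))]
for pp,ss in((p[:4],st[:4]),(p,st)):
    b,rb=fit(pp,[.47,-.25,-1.7]); s,_=fit(ss,[.47,-.2,-1.7]); 
    for k in(q,s):
        c,sn=np.cos(k[2]),np.sin(k[2]); print((np.array([[c,sn],[-sn,c]])@(b[:2]-k[:2])*1e3).round(1),np.degrees(b[2]-k[2]).round(1))
E
```

```text
[91. -0.] -0.3
[92.9  0.8] 0.5
[91.9 -0.9] -1.2
[94.6  1. ] 0.2
```

The box is home within about 1 mm and square to the stand, and the arm is clear.

```bash
python3 -c "
from bench import hand_in; print(hand_in())"
```

```text
the job is handed in; nothing more can be done
None
```

I've handed the job in: the box was tipped over the wall and lies lid up, square against the back stop and within about 1–2 mm of home. The highest reading in my spot checks was about 14 N, the bystanders look unmoved in the last picture, and the clock stood at about 35 s of the 72 s allowed.

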